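# Key the hand crank into the feed gearbox and lock it with the keeper

## Robot

A 6-joint arm with a two-finger parallel gripper is mounted at the origin on a cart in front of the work surface, level with it; the furniture and walls round the work are solid. World frame = base frame: x ahead of the robot, y to its left, z up, the work surface at z = 0. Lengths are in m, angles in rad, forces in N, time in s.
With the tool pointing down it reaches from about 0.4 to 0.825 m from the base axis. Payload 7 kg.
Tool frame: the origin (TCP) lies between the finger pads; the fingertips stand 11 mm ahead of it and the grasp point (between the pads) lies 8 mm behind it (arm.nose_length is the distance from the TCP to the fingertips, in m); z points along the fingers, y is the direction in which the jaws open and shut (so a half turn about z gives the same grasp; the last joint's range is limited). The gripper opens to 88 mm and grips with 3 to 60 N. Pads are 19 mm wide; open, the fingers measure 130 mm over their backs; the gripper's body (78 mm by 193 mm) begins 47 mm behind the grasp point.
Start: joints at [-0.944, 0.359, 0.012, 0, -1.224, -0.288], TCP at [0.224, -0.637, 0.238] pointing down, gripper open.
Joint ranges: [-3.07, 3.07], [-1.43, 2.12], [-1.02, 1.25], [-3.03, 1.67], [-3.05, -0], [-3.03, 3.03]. Speed limits (rad/s): [2.39, 2.39, 3.01, 3.14, 3.14, 3.14].

## Interface

Orientations are given as a rotation vector (axis times angle).
In Python, from bench import monitor, vision, ticket, finder, arm gives the robot as it stands.
- The arm moves only by the tool servo_tool, never from a script. Its argument "targets" is a list of rows, each a list of 7 numbers: the shift along the tool's x, y, z in m, then the turn, a rotation vector about the tool's x, y, z in rad, then the finger opening in m, from 0 to 0.0876. A call has 1 to 20 rows; each row is the pose to reach, as a shift and turn from the pose commanded when the call began, along the tool's axes at that moment; what a row does not reach only later rows make up. A row lasts 1/10 s, in which the tool goes at most 50 mm and 8.59 degrees, less where a joint would pass 70% of its speed; a pose out of reach is approached as far as the arm can. A call with a gripper value outside its range is refused whole. The fingers move at their own pace and stop on an object; "squeeze" is the grip in N (left out, the last holds). Time passes only in rows, so rows that repeat a pose let the fingers close. It gives the time, the measured TCP pose, the force and the opening at its end, in the units of the state.
- monitor.observe(): the state, without advancing time (a new reading comes with each control period).
- vision.snapshot(name): name is "side" or "top" or "wrist"; returns the picture (480x640x3 uint8, blue, green, red); there is no depth.
- vision.camera_info(name): a dict with "vfov" (degrees; the focal length in pixels is half the picture's height over the tangent of half this angle, whatever the lens; pixels are square), "cx", "cy" (the principal point, pixels), "k1" (the pictures are not rectified: a ray, as slopes to the right and down, at radius r is drawn at 1 + k1 r^2 times it, then the intrinsics apply), "origin" and "attitude" of the camera in the world; the wrist camera has in their place "tool_from_camera" (4x4, takes a point from camera to tool coordinates, whose origin is the TCP and whose axes are the flange's). Camera axes: x right, y down, z forward; pixel columns grow to the right and rows downward; lengths in m; the calibration is good to about 2 mm. A picture is of the moment at which its call begins: read the wrist's pose just before it. camera_info takes no time and is no camera call.
- ticket.finish_job(): hands the job in, once; it reports no verdict.
Trained networks look in the newest picture that a camera, given by its name, has taken for a name from the list of things; names that differ only in an ending like _2 or _b are one class to them, and where a whole thing is asked for, a point or a joint stands for the part that bears it (a point fixed in the world has none). Each returns a list of dicts, best first, with "conf" (0 to 1); they miss things now and then, are a little off and sometimes report something else, mostly with a low value. They report only what shows in the picture. A call takes as long as a camera call. They do not tell look-alikes from the thing itself.
- finder.recognise(target, camera): "box" ([left, top, right, bottom] in pixels, round what is visible of it).
- finder.regions_of(target, camera): "pixels" (480x640 bool, what is visible of it) and "box" ([left, top, right, bottom] in pixels, round what is visible of it).
The state is a dict: "t": time; "joints": joint angles; "qd": joint speeds; "joint_efforts": joint torques, N m; "tool_pos": TCP position; "eef_rot": TCP orientation; "wrist_force": force on the tool from outside, world axes, zero at the start; "wrist_torque": the same for the moment, N m; "width": finger opening in m.
Only numpy, scipy, OpenCV 4.12 (cv2) and the standard library are available. Lean on these libraries where they do the work, as an engineer would, in place of code of your own. Each camera call takes 0.05 s, during which the arm holds its last target.

## Task

The crank of the small green gearbox is in its bore but still sits high on the key. Turn the crank until its keyway meets the key and the crank drops fully home, then swing the keeper bar with the red knob fully shut over the crank's collar. Leave the loose things around it where they stand.

Things in the scene. Friction and masses are not known exactly. Their poses are not given: they have to be found in the camera images.
- gearbox: green hand-feed gearbox fixed to the bench: foot plate 150 x 160 mm, 12 mm thick, upright barrel 80 mm diameter, 85 mm high. Origin on the bore axis at bench level; z up along the bore. The keeper's pivot post stands at x = -21, y = -58 mm
- bore_mouth (a point): centre of the bore's flat brass mouth, 85 mm above the bench. A 7 mm wide steel key is hidden deep in the bore; where it points changes from start to start and cannot be seen. From the start the keyway meets the key after 0.9 to 2.5 rad of turning ANTICLOCKWISE seen from above; the crank then drops 13 mm by its own weight unless pushed hard sideways, and the key stops further turning
- crank_collar (a point): loose steel crank, 0.5 to 0.75 kg: centre of its collar's underside, on the shaft axis. x: along the arm to the knob (the 11.4 mm keyway is on that side too); z up. 13 mm above the bore's mouth at the start, flat on it when home. Collar 52 mm diameter, 12 mm thick. The shaft reaches 68 mm below. Oiled, about 1 mm play all round: turns with a few N at the knob, may lean up to 3 degrees while high
- crank_hub (a point): centre of the hub's flat top on the shaft axis, 48 mm above the collar's underside; hub 34 mm diameter, neck below it 24 mm. Arm 30 to 41 mm above the collar's underside, 18 mm wide, reaching 73 mm from the axis. A round counterweight reaches 32 mm from the axis on the side away from the knob, 29 mm above the collar's underside
- crank_knob (a point): centre of the crank's upright black knob, 23 mm diameter, 40 mm tall (20 mm above and below this point), 65 mm from the shaft's axis and 65 mm above the collar's underside; fixed to the arm (does not spin)
- keeper (a joint): swing of the flat steel keeper bar about its vertical pivot, rad: 0 = fully shut (hard stop, bar along the gearbox's +y), grows anticlockwise seen from above to 1.8; starts at 1.1 to 1.7. Stays where left; about 1 N at the knob swings it. Bar 6 mm thick, 14 mm wide, 76 mm long, underside 99.5 mm above the bench: passes 2.5 mm over the collar of a crank that is home, strikes one that is not
- keeper_knob (a point): centre of the keeper's upright red knob, 18 mm diameter, 28 mm tall; 56 mm from the pivot, 124.5 mm above the bench. Shut, it is at x = -47, y = -8 mm in the gearbox frame; from there it swings anticlockwise about the pivot as the keeper opens
- keeper_pivot (a point): centre of the keeper bar's pivot, 102.5 mm above the bench; the bolt head on it reaches 110.5 mm
- spray_can_mid (a point): blue and white spray can, 52 mm diameter, 161 mm tall, bystander; point at half height
- tape_roll_mid (a point): grey tape roll lying flat, 96 mm diameter, 48 mm high, bystander; point at half height
- flux_bottle_mid (a point): white bottle with blue cap, 47 mm diameter, 84 mm tall, bystander; point at half height
- c_clamp_mid (a point): blue C-clamp lying flat, 142 x 78 x 20 mm, bystander; point at half height
Not all that is in view belongs to the job. Of the things that look like the part that bears crank_collar, the larger one is meant.

How it is judged:
By the outcome, as a careful person would: the job done as asked, in the order asked, and still so for the second after the job is handed in, with the robot touching nothing.
It also fails if it takes over 64 s, if anything falls off the work surface, if the arm or the gripper's body presses on something with over 40 N, if the wrist force passes 120 N, or if a joint passes its speed limit or range.

## Working session

There is one attempt and no reset: what is moved stays moved. The work goes in short steps, Python scripts to look and compute and a tool call to move; the robot and the scene stay as the last step left them, time stands still between calls to the robot, and variables do not carry over. Pictures are saved under pics/ and viewed, and the job is handed in when it is done.

Besides the shell and the picture viewer there is one more tool, called after "Emit:" as a command line: name --pt "numbers of a row" for each row, then --argument value for the rest. servo_tool: Moves the arm, as the interface text tells. Its arguments: {"type":"object","properties":{"targets":{"type":"array","items":{"type":"array","items":{"type":"number"}}},"squeeze":{"type":"number"}},"required":["targets"]}

```bash
ls; mkdir -p pics
python3 - <<'E'
from bench import monitor, vision, ticket, finder, arm
import cv2
print(monitor.observe())
for n in ("side","top","wrist"):
    im=vision.snapshot(n); cv2.imwrite(f"pics/{n}0.png",im); print(n,vision.camera_info(n))
    for t in ("gearbox","crank_collar","crank_hub","crank_knob","keeper","keeper_knob","keeper_pivot"):
        print(t,[( [round(x) for x in d["box"]],round(d["conf"],2)) for d in finder.recognise(t,n)])
print(arm.nose_length, monitor.observe()["t"])
E
```

```text
pics
{'t': 0.0, 'joints': array([-9.43910033e-01,  3.59417746e-01,  1.10664286e-02, -3.69157676e-04,
       -1.22409550e+00, -2.88123976e-01]), 'qd': array([ 3.38030475e-04,  8.52920783e-05, -4.97397409e-04, -1.29938057e-04,
        1.56306602e-03, -1.66483034e-04]), 'joint_efforts': array([-3.11994211e-05, -5.82718170e+01,  2.93067813e+01,  6.99763834e+00,
        6.82072263e-03, -1.55803073e-04]), 'tool_pos': array([ 0.22415813, -0.63619555,  0.23660258]), 'eef_rot': array([ 5.29320583e-01, -3.09625476e+00, -2.56644076e-03]), 'wrist_force': array([-0.24878385, -0.68407996,  1.16335516]), 'wrist_torque': array([0.05140889, 0.04831067, 0.02472981]), 'width': 0.08790692289800896}
side {'vfov': 47.697408977874005, 'cx': 321.0541696206087, 'cy': 241.4072946778681, 'k1': 0.009815540148545446, 'origin': array([0.40351239, 1.04669866, 0.83227959]), 'attitude': array([-0.15321275,  2.72775217, -1.4469917 ])}
gearbox [([270, 231, 358, 320], 0.88)]
crank_collar [([292, 211, 304, 246], 0.9), ([302, 211, 323, 265], 0.67)]
crank_hub [([301, 213, 324, 265], 0.64)]
crank_knob [([301, 210, 323, 269
[... 747 characters left out ...]
8), ([252, 219, 341, 307], 0.17)]
keeper_knob [([299, 265, 323, 306], 0.57)]
keeper_pivot [([298, 266, 320, 308], 0.88)]
wrist {'vfov': 67.4593456150089, 'cx': 314.71284917316973, 'cy': 241.70565804697156, 'k1': -0.03378688520635039, 'tool_from_camera': array([[-9.03021670e-05, -9.53999711e-01, -2.99807509e-01,
         7.93003945e-02],
       [ 9.99999739e-01,  1.28784244e-04, -7.10997120e-04,
        -7.81168584e-04],
       [ 7.16901531e-04, -2.99807495e-01,  9.53999451e-01,
        -1.47217041e-01],
       [ 0.00000000e+00,  0.00000000e+00,  0.00000000e+00,
         1.00000000e+00]])}
gearbox []
crank_collar []
crank_hub []
crank_knob []
keeper []
keeper_knob []
keeper_pivot []
0.011 1.2
```

Run:
```python
import cv2
a=cv2.imread("pics/top0.png"); cv2.imwrite("pics/top0c.png",cv2.resize(a[190:330,220:430],None,fx=3.8,fy=3.8,interpolation=cv2.INTER_CUBIC))
a=cv2.imread("pics/side0.png"); cv2.imwrite("pics/side0c.png",cv2.resize(a[150:340,230:430],None,fx=3.1,fy=3.1,interpolation=cv2.INTER_CUBIC))
```

```text
(no output)
```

View pics/top0.png

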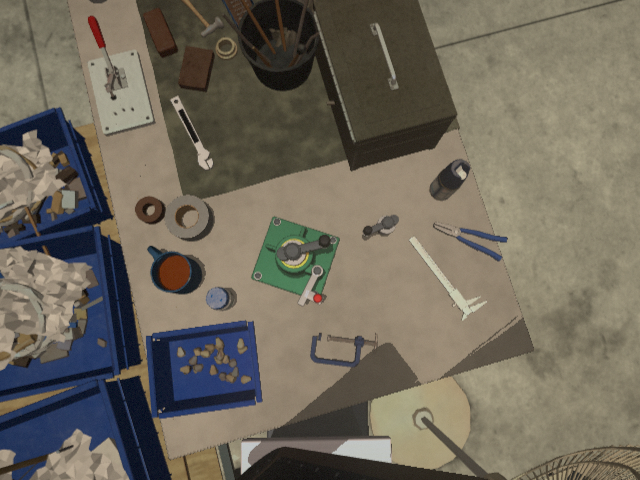

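View pics/side0.png

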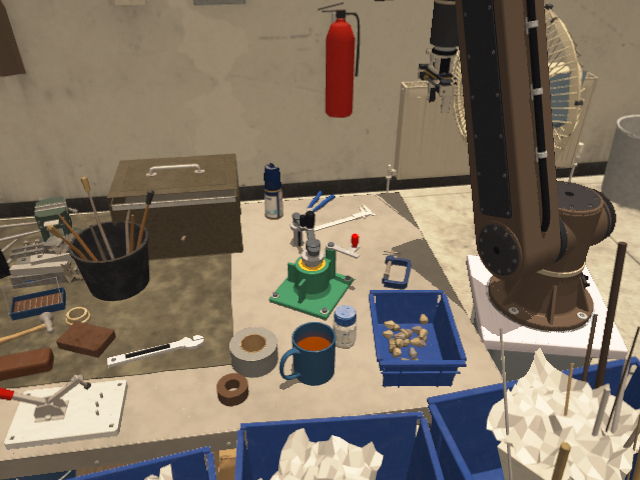

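```bash
sleep 0
```

```text
(no output)
```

View pics/top0c.png

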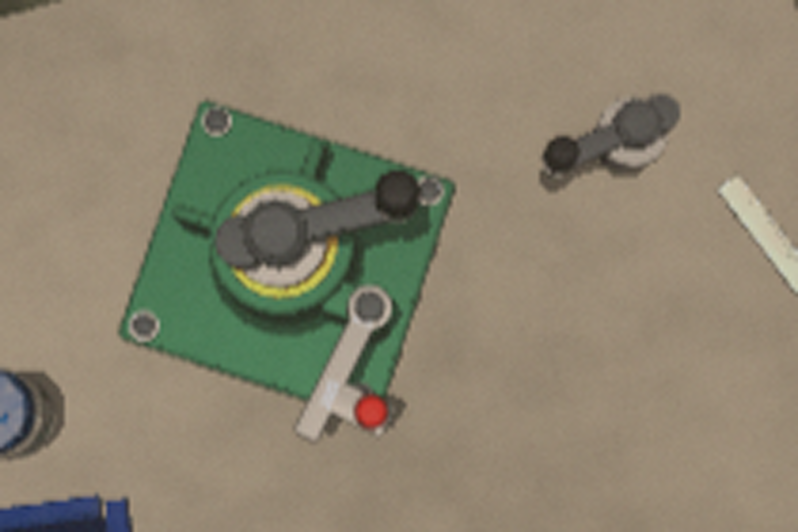

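View pics/side0c.png

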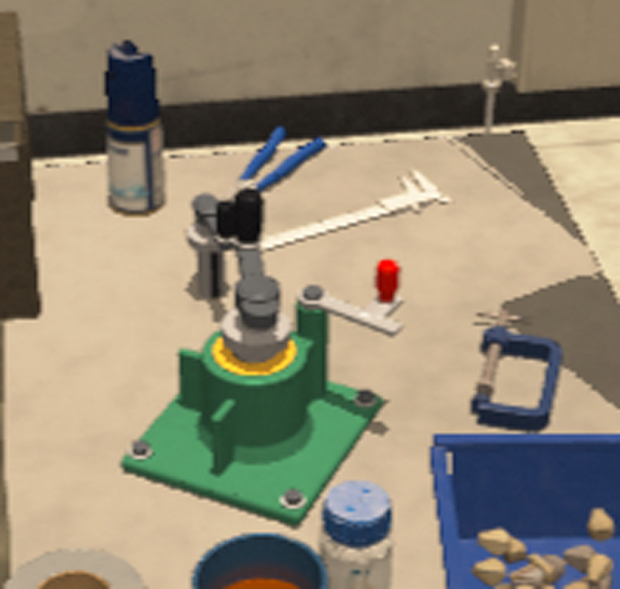

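The top picture (crop) shows two cranks. The larger one, in the gearbox, has its hub at about (292,251) and its black knob at (325,240). The loose decoy to the right is smaller, with its hub at about (388,222) and knob at (368,230). I choose the gearbox one. The red keeper knob is at (318,298), with its pivot at (317,270).

```bash
cat > h.py <<'E'
import numpy as np, cv2
from scipy.spatial.transform import Rotation as R
from bench import monitor, vision, ticket, finder, arm
def cam(n,st=None):
    c=vision.camera_info(n); f=240/np.tan(np.radians(c["vfov"]/2))
    if n=="wrist":
        T=np.eye(4);T[:3,:3]=R.from_rotvec(st["eef_rot"]).as_matrix();T[:3,3]=st["tool_pos"];T=T@c["tool_from_camera"]
        return c,f,T[:3,3],T[:3,:3]
    return c,f,c["origin"],R.from_rotvec(c["attitude"]).as_matrix()
def ray(n,u,v,st=None):
    c,f,o,M=cam(n,st); d=np.array([(u-c["cx"])/f,(v-c["cy"])/f]); s=d.copy()
    for _ in range(10): s=d/(1+c["k1"]*(s@s))
    return o,M@np.array([s[0],s[1],1])
def atz(n,u,v,z,st=None):
    o,d=ray(n,u,v,st); return o+d*(z-o[2])/d[2]
def proj(n,p,st=None):
    c,f,o,M=cam(n,st); q=M.T@(np.asarray(p)-o); s=q[:2]/q[2]; s=s*(1+c["k1"]*(s@s)); return s*f+[c["cx"],c["cy"]]
E
python3 - <<'E'
from h import *
cr=lambda x,y:(x/3.8+220-.3,y/3.8+190-.3)
P={}
for k,x,y,z in [("hub",275,232,.146),("knob",398,192,.183),("red",371,411,.1385),("bolt",369,306,.1105),("cTL",207,100,.012),("cTR",455,183,.012),("cBL",120,335,.012),("mouth",284,242,.085)]:
    P[k]=atz("top",*cr(x,y),z); print(k,P[k].round(4))
d=P["knob"]-P["hub"];print("arm ang",np.arctan2(d[1],d[0]),np.hypot(*d[:2]))
mid=(P["cTR"]+P["cBL"])/2; print("foot centre",mid)
for n in ("cTL","cTR","cBL"): pass
e=P["cTR"]-P["cTL"]; print("edge TL-TR",np.hypot(*e[:2]),np.arctan2(e[1],e[0])); e=P["cBL"]-P["cTL"]; print("edge",np.hypot(*e[:2]),np.arctan2(e[1],e[0]))
o=P["mouth"];print("bolt-rel mouth",P["bolt"]-o, np.hypot(*(P["bolt"]-o)[:2])); r=P["red"]-P["bolt"]; print("red ang",np.arctan2(r[1],r[0]),np.hypot(*r[:2]))
print(R.from_rotvec(monitor.observe()["eef_rot"]).as_matrix().round(3))
E
```

```text
hub [0.5337 0.0401 0.146 ]
knob [ 0.5475 -0.0226  0.183 ]
red [ 0.4423 -0.0079  0.1385]
bolt [ 0.4987 -0.0075  0.1105]
cTL [0.6324 0.0869 0.012 ]
cTR [ 0.5807 -0.059   0.012 ]
cBL [0.4937 0.1371 0.012 ]
mouth [0.5369 0.0383 0.085 ]
arm ang -1.3533866591050132 0.06415132804035803
foot centre [0.53720588 0.03902725 0.012     ]
edge TL-TR 0.15485526117892223 -1.9113858064724343
edge 0.1474707603777319 2.794349298778336
bolt-rel mouth [-0.03820733 -0.045885    0.0255    ] 0.059709573700524085
red ang -3.135270435501154 0.05639470575945913
[[-0.943 -0.332 -0.   ]
 [-0.332  0.943  0.   ]
 [-0.     0.    -1.   ]]
```

Run:
```python
from h import *
print("box bottom corner (top)",atz("top",352,169,0),"top edge h .15",atz("top",345,143,.15), atz("top",345,143,.2))
print("side corner",atz("side",241,249,0)); b=atz("side",241,249,0)
for z in (.1,.15,.2,.25): print(z,proj("side",[b[0],b[1],z]),proj("top",[b[0],b[1],z]))
st=monitor.observe(); M=R.from_rotvec(st["eef_rot"]).as_matrix()
for tgt in ([0.549,-.0235,.27],): print((M.T@(np.array(tgt)-st["tool_pos"])).round(3))
```

```text
box bottom corner (top) [ 0.7441498  -0.09197912  0.        ] top edge h .15 [ 0.75054375 -0.06744365  0.15      ] [ 0.73158386 -0.06421498  0.2       ]
side corner [ 0.74654547 -0.11395333  0.        ]
0.1 [237.87041362 217.12158631] [365.70519489 153.16241938]
0.15 [236.20700133 200.20065958] [368.16169073 144.66323846]
0.2 [234.47207    182.56902044] [370.88261974 135.24919205]
0.25 [232.66079396 164.17975534] [373.91311569 124.76413734]
[-0.51   0.47  -0.032]
```

Emit:
servo_tool --pt "-0.255 0.235 -0.032 0 0 -0.7 0.05" --pt "-0.255 0.235 -0.032 0 0 -0.7 0.05" --pt "-0.255 0.235 -0.032 0 0 -0.7 0.05" --pt "-0.255 0.235 -0.032 0 0 -0.7 0.05" --pt "-0.255 0.235 -0.032 0 0 -0.7 0.05" --pt "-0.255 0.235 -0.032 0 0 -0.7 0.05" --pt "-0.255 0.235 -0.032 0 0 -0.7 0.05" --pt "-0.51 0.47 -0.032 0 0 -1.45 0.05" --pt "-0.51 0.47 -0.032 0 0 -1.45 0.05" --pt "-0.51 0.47 -0.032 0 0 -1.45 0.05" --pt "-0.51 0.47 -0.032 0 0 -1.45 0.05" --pt "-0.51 0.47 -0.032 0 0 -1.45 0.05" --pt "-0.51 0.47 -0.032 0 0 -1.45 0.05" --pt "-0.51 0.47 -0.032 0 0 -1.45 0.05" --pt "-0.51 0.47 -0.032 0 0 -1.45 0.05" --pt "-0.51 0.47 -0.032 0 0 -1.45 0.05" --pt "-0.51 0.47 -0.032 0 0 -1.45 0.05"

```text
t: 2.9
tool_pos: [0.5487, -0.0243, 0.2695]
eef_rot: [2.45, -1.967, -0.0]
wrist_force: [0.3, 1.0, 0.6]
width: 0.0501
```

Run:
```python
from h import *
st=monitor.observe(); im=vision.snapshot("wrist"); cv2.imwrite("pics/w1.png",im)
print(st["t"],st["tool_pos"],st["joints"].round(3),st["width"],st["wrist_force"].round(1));print(R.from_rotvec(st["eef_rot"]).as_matrix().round(3))
for t in ("crank_knob","crank_hub","keeper_knob"): print(t,[( [round(x) for x in d["box"]],round(d["conf"],2)) for d in finder.recognise(t,"wrist")])
```

```text
2.9 [ 0.54870321 -0.02432178  0.26954721] [ 0.312  0.132 -0.217  0.    -1.222 -0.095] 0.050143235836844956 [0.3 1.  0.6]
[[ 0.216 -0.976 -0.   ]
 [-0.976 -0.216 -0.   ]
 [ 0.     0.    -1.   ]]
crank_knob [([268, 24, 315, 127], 0.87), ([288, 226, 342, 341], 0.57)]
crank_hub [([286, 225, 340, 335], 0.92), ([268, 22, 315, 126], 0.66)]
keeper_knob [([350, 239, 442, 304], 0.94)]
```

View pics/w1.png

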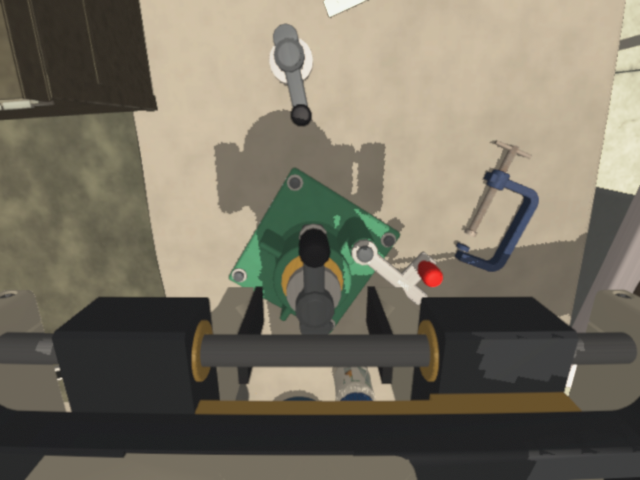

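Run:
```python
from h import *
st=monitor.observe(); im=cv2.imread("pics/w1.png")
cr=cv2.resize(im[170:370,220:470],None,fx=3.2,fy=3,interpolation=cv2.INTER_CUBIC)
ax=np.array([.537,.0393])
for a in (-1.353,):
    for dz in (0.143,0.183):
        for t in np.linspace(0,6.28,30):
            p=np.r_[ax+.065*np.array([np.cos(a),np.sin(a)])+.0115*np.array([np.cos(t),np.sin(t)]),dz]
            u=proj("wrist",p,st); cv2.circle(cr,(int((u[0]-220)*3.2),int((u[1]-170)*3)),1,(0,255,255),-1)
    for t in np.linspace(0,6.28,40):
        for r,z in ((.017,.146),(.026,.11)):
            u=proj("wrist",np.r_[ax+r*np.array([np.cos(t),np.sin(t)]),z],st); cv2.circle(cr,(int((u[0]-220)*3.2),int((u[1]-170)*3)),1,(255,0,255),-1)
Rg=np.array([[np.cos(-.341),-np.sin(-.341)],[np.sin(-.341),np.cos(-.341)]])
pv=ax+Rg@[-.021,-.058]
u=proj("wrist",np.r_[pv,.1105],st); cv2.circle(cr,(int((u[0]-220)*3.2),int((u[1]-170)*3)),3,(0,0,255),-1)
rk=pv+.0564*np.array([np.cos(3.148),np.sin(3.148)])
for z in (.1105,.1385):
  for t in np.linspace(0,6.28,30):
    u=proj("wrist",np.r_[rk+.009*np.array([np.cos(t),np.sin(t)]),z],st); cv2.circle(cr,(int((u[0]-220)*3.2),int((u[1]-170)*3)),1,(255,0,0),-1)
for c in ((75,80),(75,-80),(-75,80),(-75,-80)):
    u=proj("wrist",np.r_[ax+Rg@(np.array(c)/1000),.012],st); cv2.circle(cr,(int((u[0]-220)*3.2),int((u[1]-170)*3)),3,(255,255,0),-1)
cv2.imwrite("pics/w1c.png",cr); print(pv,rk)
```

```text
[ 0.49781224 -0.00833738] [ 0.4414134  -0.00869875]
```

View pics/w1c.png

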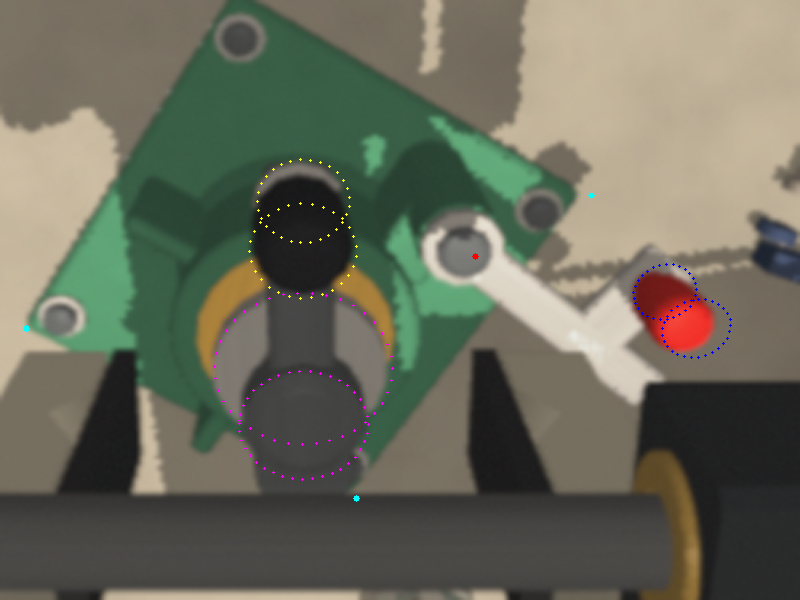

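The projected model matches the big crank's knob, at (303,240) in the crop and about (314,245) in the picture. The keeper's knob and pivot sit about 3 mm left of the prediction. Next I lower the jaws around the crank knob.

Emit:
servo_tool --pt "0 -0.002 0.04 0 0 0 0.038" --pt "0 -0.002 0.07 0 0 0 0.038" --pt "0 -0.002 0.09 0 0 0 0.038" --pt "0 -0.002 0.107 0 0 0 0.038" --pt "0 -0.002 0.107 0 0 0 0.034" --pt "0 -0.002 0.107 0 0 0 0.034" --pt "0 -0.002 0.107 0 0 0 0.032"

```text
t: 3.8
tool_pos: [0.5518, -0.0236, 0.1639]
eef_rot: [-2.449, 1.966, -0.002]
wrist_force: [-0.4, 0.2, -0.1]
width: 0.0326
```

Run:
```python
from h import *
st=monitor.observe()
print(st["t"],st["tool_pos"],st["width"],st["wrist_force"].round(1))
M=R.from_rotvec(st["eef_rot"]).as_matrix();ax=np.array([.537,.0393]); a0=-1.353
p0=np.array([.5507,-.0240,st["tool_pos"][2]])
for d in np.arange(.1,2.6,.1):
    p=np.r_[ax+.0652*np.array([np.cos(a0+d),np.sin(a0+d)]),p0[2]]
    q0=np.r_[ax+.0652*np.array([np.cos(a0),np.sin(a0)]),p0[2]]
    print(round(d,2),(M.T@(p-q0)).round(4)[:2])
```

```text
3.8 [ 0.55177617 -0.02358191  0.16389832] 0.03263953379486872 [-0.4  0.2 -0.1]
0.1 [-0.0003 -0.0065]
0.2 [-0.0013 -0.013 ]
0.3 [-0.0029 -0.0193]
0.4 [-0.0051 -0.0254]
0.5 [-0.008  -0.0313]
0.6 [-0.0114 -0.0368]
0.7 [-0.0153 -0.042 ]
0.8 [-0.0198 -0.0468]
0.9 [-0.0247 -0.0511]
1.0 [-0.03   -0.0549]
1.1 [-0.0356 -0.0581]
1.2 [-0.0416 -0.0608]
1.3 [-0.0478 -0.0628]
1.4 [-0.0541 -0.0642]
1.5 [-0.0606 -0.065 ]
1.6 [-0.0671 -0.0652]
1.7 [-0.0736 -0.0647]
1.8 [-0.08   -0.0635]
1.9 [-0.0863 -0.0617]
2.0 [-0.0923 -0.0593]
2.1 [-0.0981 -0.0563]
2.2 [-0.1036 -0.0527]
2.3 [-0.1086 -0.0486]
2.4 [-0.1133 -0.044 ]
2.5 [-0.1174 -0.039 ]
```

Emit:
servo_tool --pt "-0.0003 -0.0065 0 0 0 -0.1 0.032" --pt "-0.0013 -0.013 0 0 0 -0.2 0.032" --pt "-0.0029 -0.0193 0 0 0 -0.3 0.032" --pt "-0.0051 -0.0254 0 0 0 -0.4 0.032" --pt "-0.008 -0.0313 0 0 0 -0.5 0.032" --pt "-0.0114 -0.0368 0 0 0 -0.6 0.032" --pt "-0.0153 -0.042 0 0 0 -0.7 0.032" --pt "-0.0198 -0.0468 0 0 0 -0.8 0.032"

```text
t: 4.6
tool_pos: [0.5931, 0.006, 0.1639]
eef_rot: [-3.023, 0.851, -0.002]
wrist_force: [-0.1, -1.6, 0.8]
width: 0.0322
```

Run:
```python
from h import *
st=monitor.observe()
print(st["t"],st["tool_pos"],st["wrist_force"].round(1))
im=vision.snapshot("side"); cv2.imwrite("pics/s2.png",cv2.resize(im[180:330,240:390],None,fx=4,fy=4,interpolation=cv2.INTER_CUBIC))
im=vision.snapshot("wrist"); cv2.imwrite("pics/w2.png",im)
```

```text
4.6 [0.59311565 0.00603566 0.16390249] [-0.1 -1.6  0.8]
```

View pics/s2.png

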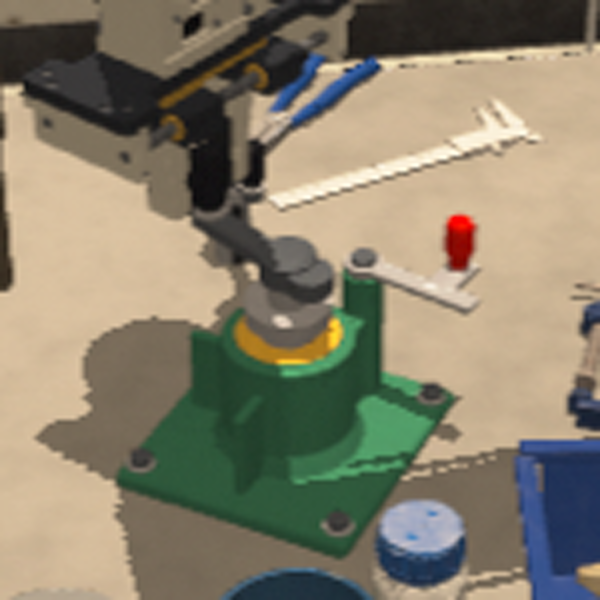

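View pics/w2.png

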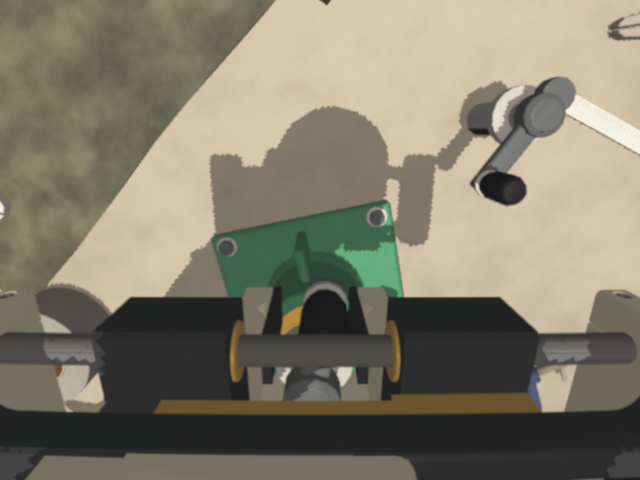

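Emit:
servo_tool --pt "-0.0001 -0.0033 0 0 0 -0.05 0.032" --pt "-0.0003 -0.0065 0 0 0 -0.1 0.032" --pt "-0.0007 -0.0098 0 0 0 -0.15 0.032" --pt "-0.0013 -0.013 0 0 0 -0.2 0.032" --pt "-0.002 -0.0162 0 0 0 -0.25 0.032" --pt "-0.0029 -0.0193 0 0 0 -0.3 0.032"

```text
t: 5.3
tool_pos: [0.6004, 0.0236, 0.1635]
eef_rot: [-3.116, 0.398, -0.002]
wrist_force: [0.5, -1.9, 0.6]
width: 0.0321
```

Emit:
servo_tool --pt "-0.0001 -0.0033 0 0 0 -0.05 0.032" --pt "-0.0003 -0.0065 0 0 0 -0.1 0.032" --pt "-0.0007 -0.0098 0 0 0 -0.15 0.032" --pt "-0.0013 -0.013 0 0 0 -0.2 0.032"

```text
t: 5.7
tool_pos: [0.6023, 0.0366, 0.1634]
eef_rot: [-3.14, 0.085, -0.002]
wrist_force: [0.7, -1.6, -1.3]
width: 0.0321
```

Emit:
servo_tool --pt "-0.0001 -0.0033 0 0 0 -0.05 0.032" --pt "-0.0003 -0.0065 0 0 0 -0.1 0.032"

```text
t: 5.9
tool_pos: [0.6023, 0.0434, 0.1634]
eef_rot: [-3.14, -0.072, -0.002]
wrist_force: [-0.1, 1.1, -0.6]
width: 0.0318
```

Emit:
servo_tool --pt "-0.0001 -0.0033 0 0 0 -0.05 0.032" --pt "-0.0003 -0.0065 0 0 0 -0.1 0.032"

```text
t: 6.1
tool_pos: [0.6017, 0.0498, 0.1634]
eef_rot: [-3.133, -0.229, -0.002]
wrist_force: [0.7, -0.3, 0.2]
width: 0.0319
```

Run:
```python
from h import *
im=vision.snapshot("side"); cv2.imwrite("pics/s3.png",cv2.resize(im[180:330,240:390],None,fx=4,fy=4,interpolation=cv2.INTER_CUBIC))
```

```text
(no output)
```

View pics/s3.png

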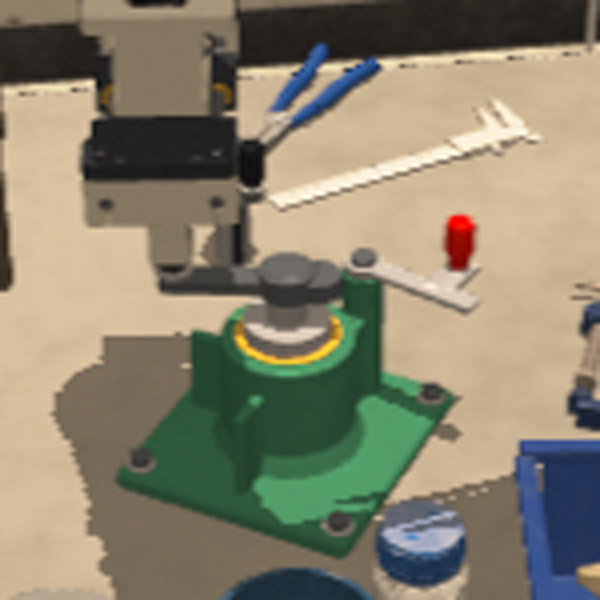

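The hub top in the crop has gone from about y=250 to 265, which is roughly 13 mm, and the collar appears flat on the brass. I'll back off sideways, lift clear and check.

Emit:
servo_tool --pt "0 0.003 0 0 0 0.0 0.036" --pt "0 0.003 0 0 0 0 0.044" --pt "0 0.003 0 0 0 0 0.05" --pt "0 0.003 -0.02 0 0 0 0.05" --pt "0 0.003 -0.05 0 0 0 0.05" --pt "0 0.003 -0.08 0 0 0 0.05" --pt "0.03 0.003 -0.11 0 0 0 0.05" --pt "0.03 0.003 -0.11 0 0 0 0.05" --pt "0.03 0.003 -0.11 0 0 0 0.05"

```text
t: 7.05
tool_pos: [0.6321, 0.0514, 0.2727]
eef_rot: [-3.133, -0.229, -0.001]
wrist_force: [0.2, 0.3, -0.8]
width: 0.0501
```

```bash
cat > chk.py <<'E'
from h import *
import sys
tag,a=sys.argv[1],float(sys.argv[2])
st=monitor.observe(); print(st["t"],st["tool_pos"],st["joints"].round(2),st["wrist_force"].round(1))
ax=np.array([.537,.0393])
for n,(x0,y0,s) in {"side":(240,180,4),"wrist":(160,140,2)}.items():
    im=vision.snapshot(n); w,h=(150,150) if n=="side" else (400,300)
    for k in (0,1):
        cr=cv2.resize(im[y0:y0+h,x0:x0+w],None,fx=s,fy=s,interpolation=cv2.INTER_CUBIC)
        if k:
          for b,col in ((.085,(0,255,255)),(.098,(255,0,255))):
            for t in np.linspace(0,6.28,50):
                e=np.array([np.cos(t),np.sin(t)])
                for p in (np.r_[ax+.017*e,b+.048],np.r_[ax+.065*np.array([np.cos(a),np.sin(a)])+.0115*e,b+.085]):
                    u=proj(n,p,st); cv2.circle(cr,(int((u[0]-x0+.5)*s),int((u[1]-y0+.5)*s)),1,col,-1)
        cv2.imwrite(f"pics/{n}_{tag}_{k}.png",cr)
E
python3 chk.py a 0.2
```

```text
7.05 [0.63210949 0.05138029 0.27273444] [ 0.39  0.27 -0.03 -0.   -1.27  1.33] [ 0.2  0.3 -0.8]
```

View pics/side_a_1.png

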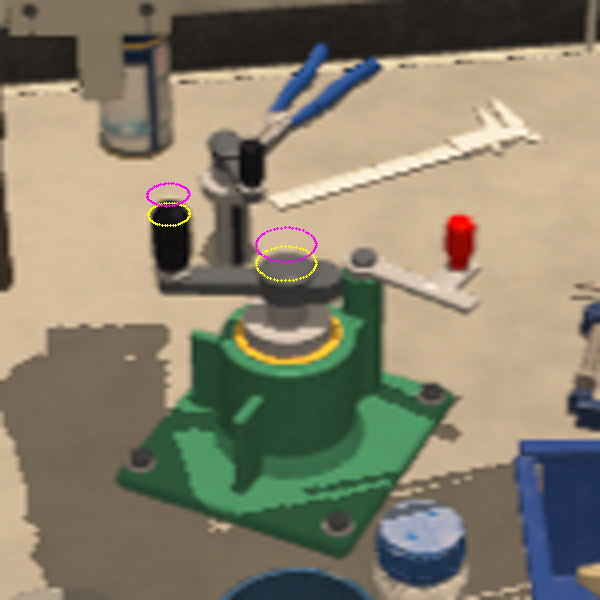

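View pics/wrist_a_1.png

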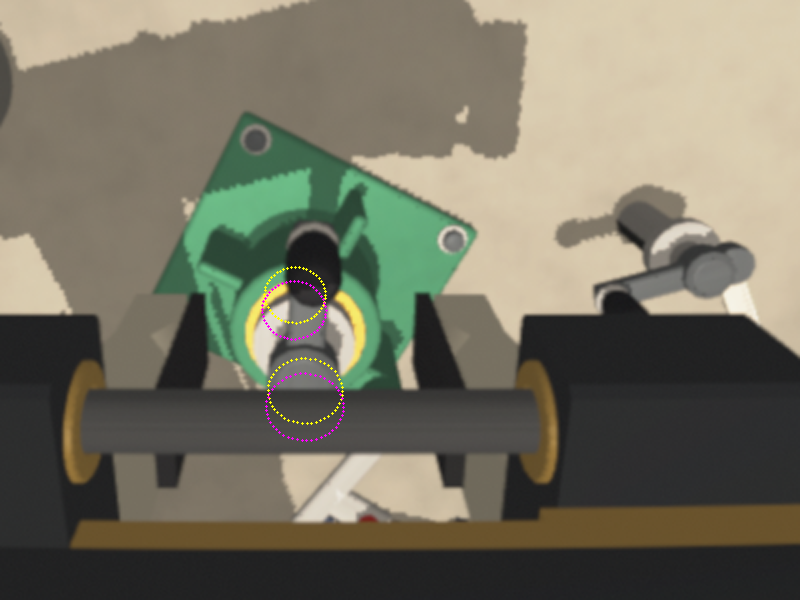

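The crank is home: the hub and knob match the yellow "home" overlay in the side view, and the collar lies flat on the brass. Next I go to the keeper and push the red knob from outside with closed fingers, keeping clear of the counterweight.

Run:
```python
from h import *
st=monitor.observe(); print(st["tool_pos"],st["wrist_force"].round(1))
M=R.from_rotvec(st["eef_rot"]).as_matrix()
print(np.arctan2(M[1,0],M[0,0]), (M.T@(np.array([.4435,-.043,.24])-st["tool_pos"])).round(4))
im=vision.snapshot("top"); cv2.imwrite("pics/t4.png",cv2.resize(im[190:330,220:430],None,fx=3.8,fy=3.8,interpolation=cv2.INTER_CUBIC))
```

```text
[0.63089608 0.05111329 0.2714526 ] [ 0.1 -0.2 -0.4]
0.146362039844149 [-0.1991  0.0658  0.0318]
```

Emit:
servo_tool --pt "-0.04 0.013 0 0 0 0.15 0" --pt "-0.08 0.026 0 0 0 0.3 0" --pt "-0.12 0.04 0 0 0 0.45 0" --pt "-0.16 0.053 0 0 0 0.6 0" --pt "-0.199 0.066 0.01 0 0 0.75 0" --pt "-0.199 0.066 0.03 0 0 0.9 0" --pt "-0.199 0.066 0.03 0 0 1.05 0" --pt "-0.199 0.066 0.03 0 0 1.2 0" --pt "-0.199 0.066 0.03 0 0 1.35 0" --pt "-0.199 0.066 0.03 0 0 1.5 0" --pt "-0.199 0.066 0.03 0 0 1.65 0" --pt "-0.199 0.066 0.03 0 0 1.717 0" --pt "-0.199 0.066 0.03 0 0 1.717 0" --pt "-0.199 0.066 0.03 0 0 1.717 0" --pt "-0.199 0.066 0.03 0 0 1.717 0"

```text
t: 8.7
tool_pos: [0.4443, -0.0432, 0.2424]
eef_rot: [2.224, -2.218, -0.0]
wrist_force: [-0.7, 0.3, 0.2]
width: 0.0006
```

Run:
```python
from h import *
st=monitor.observe(); print(st["t"],st["tool_pos"],st["width"],st["joints"].round(2)); M=R.from_rotvec(st["eef_rot"]).as_matrix();print(M.round(3))
im=vision.snapshot("top"); cv2.imwrite("pics/t5.png",cv2.resize(im[190:330,220:430],None,fx=3.8,fy=3.8,interpolation=cv2.INTER_CUBIC))
im=vision.snapshot("wrist"); cv2.imwrite("pics/w5.png",im)
im=vision.snapshot("side"); cv2.imwrite("pics/s5.png",cv2.resize(im[150:300,260:410],None,fx=4,fy=4,interpolation=cv2.INTER_CUBIC))
```

```text
8.7 [ 0.444267   -0.04320921  0.24235053] 0.0005602356475304588 [ 0.35 -0.03 -0.46 -0.   -1.15 -0.34]
[[ 0.003 -1.    -0.   ]
 [-1.    -0.003 -0.   ]
 [ 0.     0.    -1.   ]]
```

View pics/w5.png

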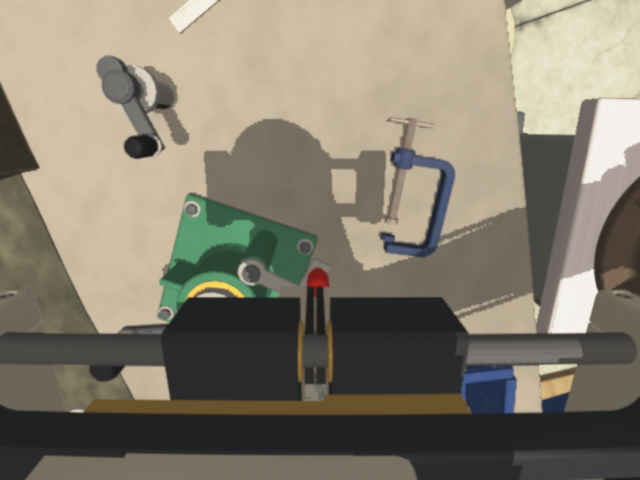

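View pics/s5.png

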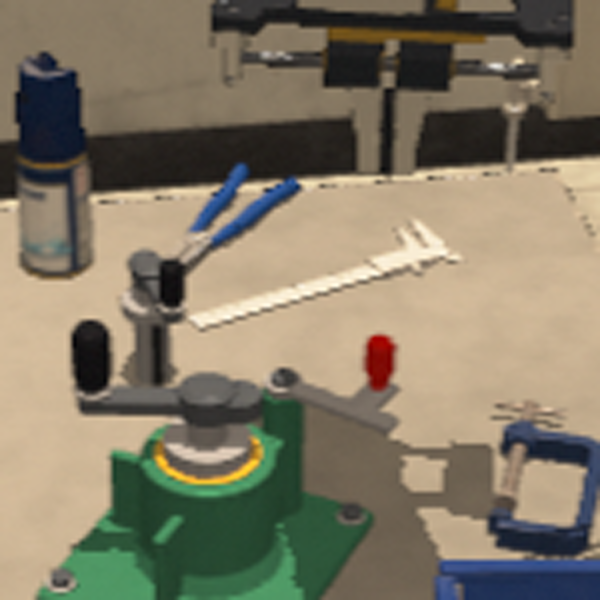

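View pics/t4.png

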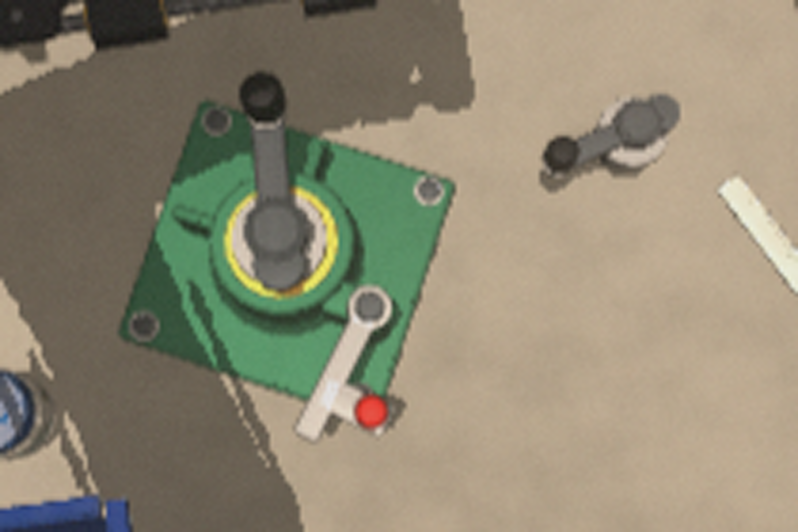

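Run:
```python
from h import *
st=monitor.observe()
for p in ([.4435,-.0085,.1385],[.4435,-.0085,.1105],[.4435,-.0175,.1105],[.4435,-.0175,.1385],[.499,-.008,.1105],[.444,-.043,.12]): print(p,proj("wrist",p,st).round(1))
im=cv2.imread("pics/w5.png"); cv2.imwrite("pics/w5c.png",cv2.resize(im[220:320,220:360],None,fx=5,fy=5,interpolation=cv2.INTER_CUBIC))
print(st["t"],[(d["box"],d["conf"]) for d in finder.recognise("keeper_knob","wrist")])
```

```text
[0.4435, -0.0085, 0.1385] [319.  288.4]
[0.4435, -0.0085, 0.1105] [318.6 274.3]
[0.4435, -0.0175, 0.1105] [318.7 264.3]
[0.4435, -0.0175, 0.1385] [319.1 277.6]
[0.499, -0.008, 0.1105] [252.5 274.7]
[0.444, -0.043, 0.12] [318.4 238.2]
8.85 [([236.3, 256.3, 330.5, 307.8], 0.77)]
```

View pics/w5c.png

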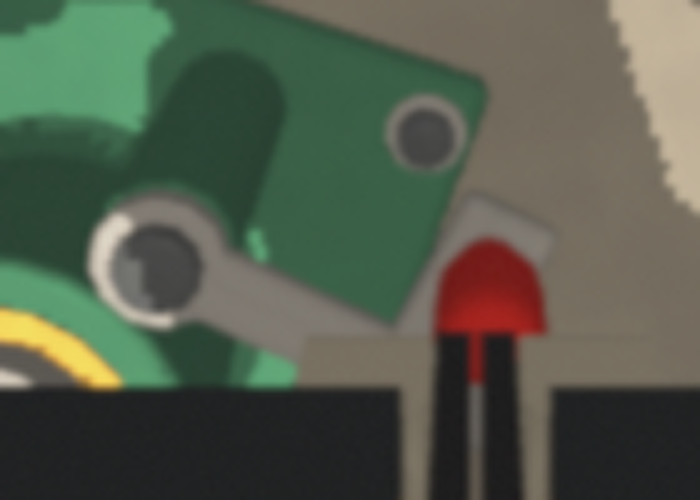

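Emit:
servo_tool --pt "0 0 0.04 0 0 0 0" --pt "0 0 0.08 0 0 0 0" --pt "0 0 0.1 0 0 0 0" --pt "0 0 0.114 0 0 0 0" --pt "0 0 0.114 0 0 0 0" --pt "0 0 0.114 0 0 0 0"

```text
t: 9.5
tool_pos: [0.4448, -0.0431, 0.1289]
eef_rot: [2.223, -2.22, 0.0]
wrist_force: [0.1, 0.4, 0.7]
width: 0.0005
```

Run:
```python
from h import *
st=monitor.observe(); print(st["t"],st["tool_pos"],st["wrist_force"].round(1)); M=R.from_rotvec(st["eef_rot"]).as_matrix()
pv=np.array([.5005,-.0075]);p0=np.array([.4443,-.0434])
x0=np.arctan2(M[1,0],M[0,0]);print(x0)
for a in np.arange(3.14,1.60,-.1):
    k=pv+.0564*np.array([np.cos(a),np.sin(a)]); d=np.array([np.cos(a-np.pi/2),np.sin(a-np.pi/2)])
    c=k-d*.0185
    print(round(a,2),round(3.14-a,2),(M.T@np.r_[c-p0,0]).round(4)[:2],c.round(4))
im=vision.snapshot("side"); cv2.imwrite("pics/s6.png",cv2.resize(im[150:300,260:410],None,fx=4,fy=4,interpolation=cv2.INTER_CUBIC))
```

```text
9.5 [ 0.44478311 -0.04313244  0.12889873] [0.1 0.4 0.7]
-1.5693860162472653
3.14 0.0 [-0.0175  0.0002] [ 0.4441 -0.0259]
3.04 0.1 [-0.0232  0.0018] [ 0.4425 -0.0202]
2.94 0.2 [-0.0291  0.0027] [ 0.4415 -0.0143]
2.84 0.3 [-0.035   0.0031] [ 0.4412 -0.0084]
2.74 0.4 [-0.0409  0.0029] [ 0.4414 -0.0025]
2.64 0.5 [-0.0468  0.0021] [0.4422 0.0034]
2.54 0.6 [-0.0526  0.0007] [0.4435 0.0092]
2.44 0.7 [-0.0582 -0.0013] [0.4455 0.0148]
2.34 0.8 [-0.0635 -0.0038] [0.448  0.0202]
2.24 0.9 [-0.0686 -0.0068] [0.451  0.0253]
2.14 1.0 [-0.0734 -0.0103] [0.4545 0.03  ]
2.04 1.1 [-0.0778 -0.0143] [0.4585 0.0344]
1.94 1.2 [-0.0818 -0.0187] [0.4629 0.0384]
1.84 1.3 [-0.0853 -0.0235] [0.4677 0.0419]
1.74 1.4 [-0.0883 -0.0286] [0.4728 0.045 ]
1.64 1.5 [-0.0908 -0.034 ] [0.4781 0.0475]
```

View pics/s6.png

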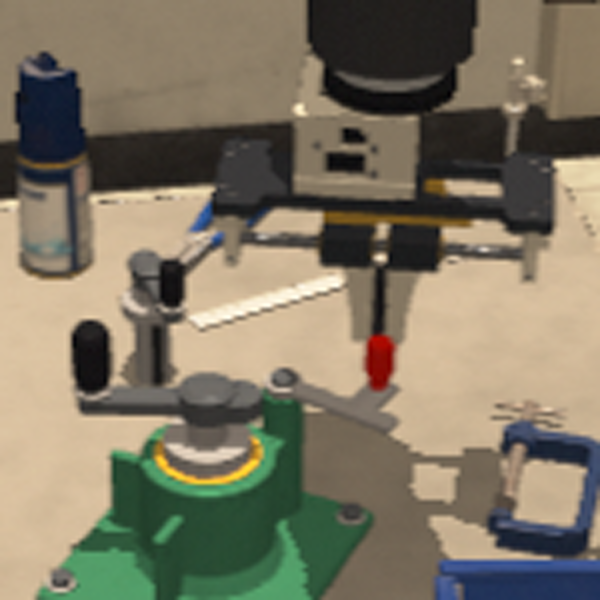

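Emit:
servo_tool --pt "-0.009 0 0 0 0 0 0" --pt "-0.0175 0 0 0 0 0 0" --pt "-0.0232 0.0018 0 0 0 0.1 0" --pt "-0.0291 0.0027 0 0 0 0.2 0" --pt "-0.035 0.0031 0 0 0 0.3 0" --pt "-0.0409 0.0029 0 0 0 0.4 0" --pt "-0.0468 0.0021 0 0 0 0.5 0" --pt "-0.0526 0.0007 0 0 0 0.6 0" --pt "-0.0582 -0.0013 0 0 0 0.7 0" --pt "-0.0635 -0.0038 0 0 0 0.8 0" --pt "-0.0686 -0.0068 0 0 0 0.9 0"

```text
t: 10.65
tool_pos: [0.4512, 0.0263, 0.129]
eef_rot: [-1.03, 2.968, 0.0]
wrist_force: [-0.5, -0.3, 0.2]
width: 0.0004
```

Run:
```python
from h import *
st=monitor.observe(); print(st["t"],st["tool_pos"],st["wrist_force"].round(1),st["joints"].round(2))
im=vision.snapshot("side"); cv2.imwrite("pics/s7.png",cv2.resize(im[150:300,260:410],None,fx=4,fy=4,interpolation=cv2.INTER_CUBIC))
```

```text
10.65 [0.45115663 0.02626761 0.12902365] [-0.5 -0.3  0.2] [ 0.5   0.09 -0.61  0.   -0.86 -1.4 ]
```

View pics/s7.png

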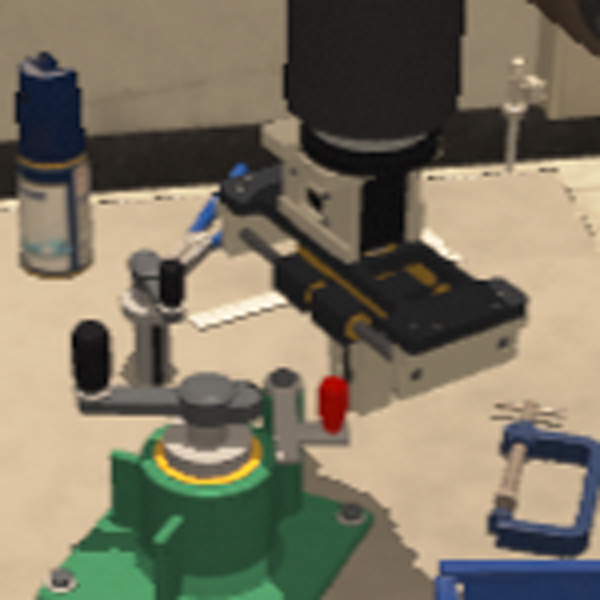

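Emit:
servo_tool --pt "-0.0057 0.0016 0 0 0 0.1 0" --pt "-0.0116 0.0025 0 0 0 0.2 0" --pt "-0.0175 0.0029 0 0 0 0.3 0" --pt "-0.0234 0.0027 0 0 0 0.4 0"

```text
t: 11.1
tool_pos: [0.4677, 0.0426, 0.1289]
eef_rot: [-0.423, 3.113, -0.0]
wrist_force: [-1.3, -2.2, 0.8]
width: 0.0003
```

Emit:
servo_tool --pt "-0.003 0.0009 0 0 0 0.05 0" --pt "-0.0057 0.0016 0 0 0 0.1 0"

```text
t: 11.3
tool_pos: [0.4722, 0.0452, 0.1287]
eef_rot: [0.27, -3.129, 0.001]
wrist_force: [-7.0, -2.7, 4.3]
width: 0.0004
```

Emit:
servo_tool --pt "-0.0015 0 0 0 0 0.01 0" --pt "-0.002 0 0 0 0 0.02 0" --pt "-0.002 0 0 0 0 0.02 0"

```text
t: 11.6
tool_pos: [0.4723, 0.0453, 0.1285]
eef_rot: [0.24, -3.128, 0.001]
wrist_force: [-10.2, 0.7, 7.1]
width: 0.0005
```

Run:
```python
from h import *
st=monitor.observe(); print(st["t"],st["tool_pos"],st["wrist_force"].round(1),st["joints"].round(2))
im=vision.snapshot("side"); cv2.imwrite("pics/s8.png",cv2.resize(im[170:280,260:370],None,fx=5.4,fy=5.4,interpolation=cv2.INTER_CUBIC))
```

```text
11.6 [0.47232431 0.04528433 0.12849047] [-10.2   0.7   7.1] [ 0.51  0.14 -0.56 -0.   -0.87 -1.93]
```

View pics/s8.png

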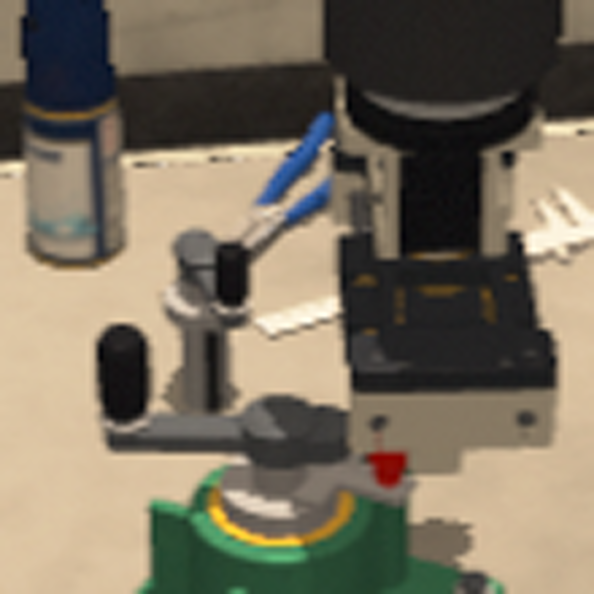

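The force rose to 10 N without movement, with the TCP at the predicted shut contact. I'll back off, lift and check.

Emit:
servo_tool --pt "0.006 0 0 0 0 0 0" --pt "0.02 0 0 0 0 0 0" --pt "0.02 0 -0.03 0 0 0 0" --pt "0.02 0 -0.07 0 0 0 0" --pt "0.02 0 -0.11 0 0 0 0" --pt "0.03 0.04 -0.14 0 0 0 0" --pt "0.03 0.09 -0.14 0 0 0 0" --pt "0.03 0.14 -0.14 0 0 0 0" --pt "0.03 0.18 -0.14 0 0 0 0" --pt "0.03 0.22 -0.14 0 0 0 0" --pt "0.03 0.22 -0.14 0 0 0 0" --pt "0.03 0.22 -0.14 0 0 0 0" --pt "0.03 0.22 -0.14 0 0 0 0"

```text
t: 12.95
tool_pos: [0.4116, 0.2579, 0.2686]
eef_rot: [-0.239, 3.132, 0.0]
wrist_force: [0.3, 0.2, 0.2]
width: 0.0003
```

Run:
```python
from h import *
st=monitor.observe(); print(st["t"],st["tool_pos"],st["wrist_force"].round(1))
im=vision.snapshot("side"); cv2.imwrite("pics/s9.png",cv2.resize(im[170:320,240:390],None,fx=4,fy=4,interpolation=cv2.INTER_CUBIC))
im=vision.snapshot("top"); cv2.imwrite("pics/t9f.png",im); cv2.imwrite("pics/t9.png",cv2.resize(im[190:330,220:430],None,fx=3.8,fy=3.8,interpolation=cv2.INTER_CUBIC))
```

```text
12.95 [0.41157085 0.25792923 0.26863007] [0.3 0.2 0.2]
```

View pics/s9.png

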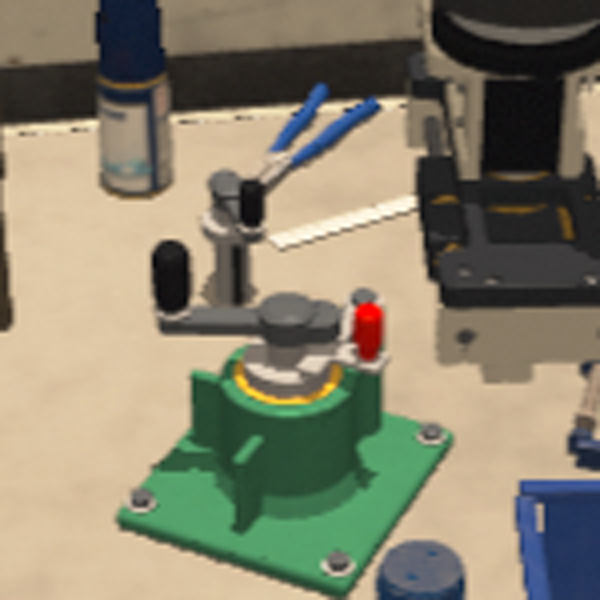

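View pics/t9f.png

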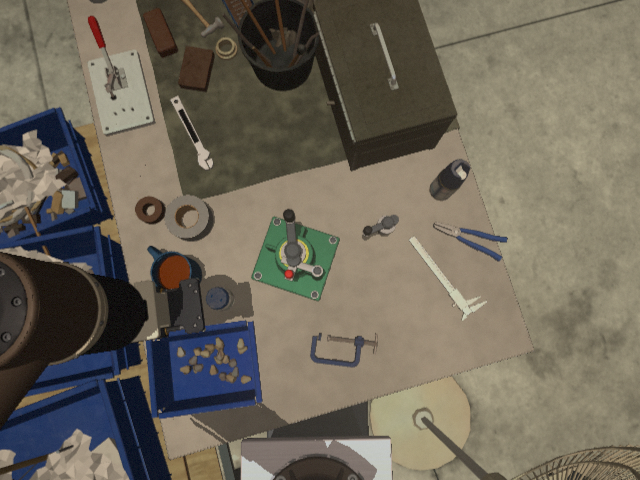

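View pics/t9.png

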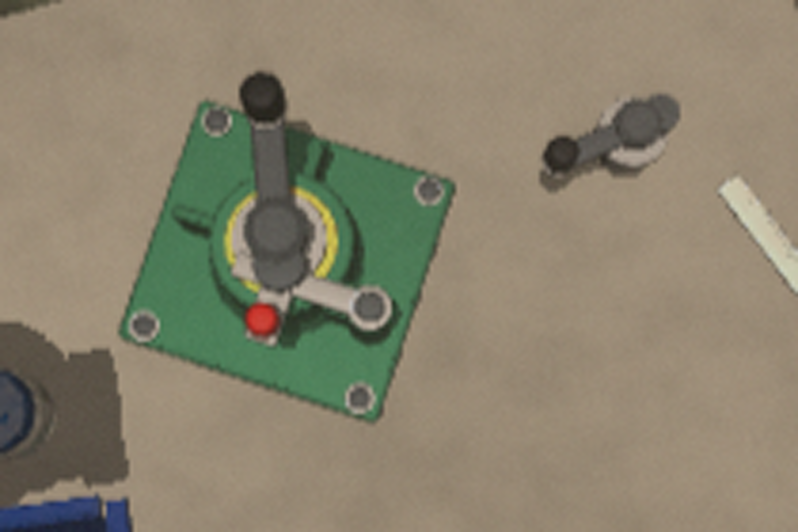

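Run:
```python
from h import *
cr=lambda x,y:(x/3.8+220-.3,y/3.8+190-.3)
im=cv2.imread("pics/t9f.png").astype(int)
m=(im[...,2]>150)&(im[...,1]<90)&(im[...,0]<90); m[:250]=0;m[310:]=0;m[:,:250]=0;m[:,350:]=0
v,u=np.nonzero(m);print(u.mean(),v.mean())
b=atz("top",*cr(370,307),.1105)
r=atz("top",u.mean(),v.mean(),.136); a=np.arctan2(*(r-b)[1::-1]); print(b,r,a,"keeper",a+.341-2.0503,np.hypot(*(r-b)[:2]))
e=None
# gearbox yaw from foot bolts top: (217,121),(428,191),(144,326),(359,398)
P=[atz("top",*cr(*q),.015) for q in ((217,121),(428,191),(144,326),(359,398))]
for i,j in ((1,0),(3,2),(0,2),(1,3)): d=P[i]-P[j]; print(np.arctan2(d[1],d[0]),np.hypot(*d[:2]))
```

```text
288.175 273.225
[ 0.49812362 -0.00806065  0.1105    ] [0.49094371 0.04836423 0.136     ] 1.6973633797836183 keeper -0.011936620216381755 0.05687985606362722
-1.9083444780364844 0.13109419451787144
-1.9062498718055216 0.13126332815374958
-0.33627919782552396 0.12767407155133217
-0.33495113489988404 0.12739945359639654
```

Run:
```python
from bench import ticket
print(ticket.finish_job())
```

```text
the job is handed in; nothing more can be done
None
```

The crank is home and the keeper is shut over its collar. The job was handed in at about 13 s of the 64 s allowed, with no verdict reported.

- **Crank:** I turned the gearbox crank, the larger of the two, about 1.4 rad anticlockwise with the jaws loosely round its knob until it dropped. In the side picture the hub and knob matched the "home" overlay, and the collar lies flat on the brass.
- **Keeper:** I pushed the red knob round with closed fingers until the force rose to about 10 N and it stopped moving. The last top picture puts the keeper at about -0.01 rad, which is 0 within measuring error.
- **Surroundings:** The tape roll, flux bottle, C-clamp, spray can and small look-alike crank show no movement in the last top picture. The arm is clear of everything, with wrist force about 0.
- **Disagreements:** The wrist camera placed the keeper's pivot and knob about 3 mm off the estimate from the top camera. The overlay on the wrist picture of the dropped crank was also a few millimetres off, so I relied on the side and top views.

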